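# Take the spent water filter out of its bayonet housing

### The job

Release the spent water-filter cartridge by pushing or turning its lever anticlockwise (seen from above) until it meets the stop post, then lift the cartridge out of the housing. Set it down gently, upright, flat on the floor of the steel drip tray, let go of it, and leave the tray and the crockery and bottle where they stand.

Things in the scene. Friction and masses are not known exactly. Their poses are not given: they have to be found in the camera images.
- housing: Grey filter housing fixed to the worktop: 130 x 130 x 10 mm steel foot, round socket 88 mm across, rim 100 mm up, steel pipe stubs at 40 mm height along its y, to 72 mm from the axis. Origin on the worktop on the socket's axis, z up, +x = the lever's release direction. A 10 mm lip inside holds the cartridge's lugs down until the lever is within about 8 deg of +x; there it lifts straight up.
- release_post (a point): Top of the release post: 10 mm square upright on the housing's rim, 49 to 59 mm from the axis, top 122 mm above the worktop, on the anticlockwise side of the housing's +x line. A lever pointing along +x just touches it.
- lock_post (a point): Top of the locking post, of the same size. It stands on the lever's clockwise side; a lever touching it is 104 deg clockwise (seen from above) of the release position.
- cartridge: Loose filter cartridge, 0.34 to 0.59 kg. Origin: centre of its flat underside; z up; lever along +x. Grey skirt 54 mm across, 0 to 60 mm up; two lugs at +y and -y, 35 mm from the axis, 42 to 48 mm up; white flange 88 mm across, 60 to 70 mm up. Seated, the flange lies on the rim and the underside is 40 mm above the worktop; it must rise 60 mm to come clear.
- lever_tip (a point): Middle of the end face of the cartridge's lever: 95 mm out from the axis, 70 mm above the underside. The lever is a straight radial bar 16 mm wide, 62 to 78 mm above the underside (102 to 118 mm above the worktop when seated). It starts 55 to 100 deg clockwise of the release direction; only friction resists (about 2 to 4 N at its end).
- knob_top (a point): Centre of the top of the cartridge's plain round knob, 34 mm across, 45 mm tall above the flange, on the axis, 115 mm above the underside (155 mm above the worktop when seated).
- tray: Shallow open steel drip tray, loose, 0.9 kg, 140 x 180 mm (x by y), 14 mm high, walls and floor 4 mm thick. Origin: centre of its underside; z up.
- mug: White mug, 76 mm across, 90 mm high, handle towards its +y; a bystander. Origin: centre of its underside.
- soap: Closed washing-up bottle, 60 mm across, 170 mm high; a bystander. Origin: centre of its underside.
- bowl: Blue bowl, 120 mm across, 50 mm high; a bystander. Origin: centre of its underside.

How it is judged:
By the outcome, as a careful person would: the job done as asked, in the order asked, and still so for the second after the job is handed in, with the robot touching nothing.
It also fails if it takes over 64 s, if anything falls off the work surface, if the arm or the gripper's body presses on something with over 40 N, if the wrist force passes 120 N, or if a joint passes its speed limit or range.

### The arm

A 6-joint arm with a two-finger parallel gripper is mounted at the origin on the work surface. World frame = base frame: x ahead of the robot, y to its left, z up, the work surface at z = 0. Lengths are in m, angles in rad, forces in N, time in s.
With the tool pointing down it reaches from about 0.275 to 0.875 m from the base axis. Payload 12.5 kg.
Tool frame: the origin (TCP) lies on the centre line of the jaws, within the pads' length; the fingertips stand r.finger_overhang ahead of it and the grasp point (between the pads) lies 3 mm ahead of it (r.finger_overhang is the distance from the TCP to the fingertips, in m); z points along the fingers, y is the line along which they close (so a half turn about z gives the same grasp; the last joint's range is limited). The gripper opens to 85 mm and grips with 20 to 120 N. Pads are 22 mm wide; open, the fingers measure 114 mm over their backs; the gripper's body (76 mm by 85 mm) begins 54 mm behind the grasp point. The pads swing forward as they close: fully open they stand 13 mm farther back than shut.
Start: joints at [-1.271, 0.351, 1.652, -0, 1.139, -0.085], TCP at [0.206, -0.51, 0.253] pointing down, gripper open.
Joint ranges: [-2.75, 2.75], [-0.79, 2.1], [0.01, 2.65], [-1.57, 4.71], [0.07, 3.14], [-2.87, 2.87]. Speed limits (rad/s): [2.22, 2.22, 2.79, 3.14, 3.14, 3.14].

### API

Orientations are given as a unit quaternion [x, y, z, w].
In Python, from cell import r, optics gives the robot as it stands. The module is installed in compiled form; this text tells all that it offers. Calls block until the motion is done:
- r.move_to(position, orientation): joint-space move of the TCP to a pose.
- r.move_linear(position, rot=None, vel=0.15): straight line of the TCP; rot=None keeps the orientation; vel is the mean speed in m/s.
- r.set_joints(angles): joint-space move.
- r.set_gripper(opening, squeeze=None): opening from 0.0 (shut) to 1.0 (fully open); squeeze is the grip in N (None keeps the last); returns when the fingers have stopped.
- r.sleep(seconds).
- r.inverse_kinematics(position, orientation): joint angles nearest the present ones, or None.
- optics.get_image(name): name is "scene" or "top" or "wrist"; returns a dict with "pixels" (384x512x3 uint8, red, green, blue), "depth" (384x512 float32, m along the optical axis (not along the pixel's ray), 0 where there is no reading), "fx", "fy", "cx", "cy" (pixels), "camera_from_world" (4x4, takes a point from world to camera coordinates); the wrist camera has in their place "mount" (4x4, takes a point from camera to tool coordinates, whose origin is the TCP and whose axes are the flange's). Camera axes: x right, y down, z forward; pixel columns grow to the right and rows downward; lengths in m; the calibration is good to about 2 mm. A picture is of the moment at which its call begins: read the wrist's pose just before it.
A pose or a line that the arm cannot do raises r.PlanningError and nothing moves.
- r.hand_in(): hands the job in; it is judged then, once.
Readings, each from a call of its own:
- r.current_t(): time.
- r.current_q(): joint angles.
- r.current_qvel(): joint speeds.
- r.current_effort(): joint torques, N m.
- r.current_tool_pos(): TCP position.
- r.current_ee_rot(): TCP orientation.
- r.current_contact_force(): force on the tool from outside, world axes, zero at the start.
- r.current_torque(): the same for the moment, N m.
- r.current_opening(): opening from 0.0 (shut) to 1.0 (fully open).
- r.current_finger_force(): force on a finger pad.
Only numpy, scipy, OpenCV 4.12 (cv2) and the standard library are available. Lean on these libraries where they do the work, as an engineer would, in place of code of your own. Each camera call takes 0.05 s, during which the arm holds its last target. There are 200 camera calls.

## Working session

There is one attempt and no reset: what is moved stays moved. The work goes in short steps, each a Python script; the robot and the scene stay as the last script left them, time stands still between calls to the robot, and variables do not carry over. Pictures are saved under pics/ and viewed, at most 10 in all, crops included, and the job is handed in when it is done.

```bash
mkdir -p pics; python3 - <<'E'
from cell import r, optics
import cv2, numpy as np
for n in ("scene","top"):
    d=optics.get_image(n); np.savez(n+".npz",**d)
    cv2.imwrite(f"pics/{n}1.png",d["pixels"][:,:,::-1])
    print(n,d["fx"],d["cx"],d["cy"],np.round(np.linalg.inv(d["camera_from_world"]),3).tolist(), (d["depth"]>0).mean())
print(r.finger_overhang,r.current_ee_rot(),r.current_t())
E
```

```text
scene 420.8131351673616 257.26900789896075 191.95093540264247 [[-0.569, 0.688, -0.45, 1.292], [0.822, 0.475, -0.314, 0.436], [-0.002, -0.548, -0.836, 1.329], [0.0, 0.0, 0.0, 1.0]] 0.9959259033203125
top 447.57080359247385 262.6591776644456 180.33114454292158 [[0.021, -0.998, 0.059, 0.527], [-1.0, -0.02, 0.012, -0.009], [-0.011, -0.059, -0.998, 1.505], [0.0, 0.0, 0.0, 1.0]] 0.9959055582682291
0.022 [ 9.81548721e-01  1.91211505e-01 -6.72084730e-05 -5.14454335e-04] 0.1
```

View pics/top1.png

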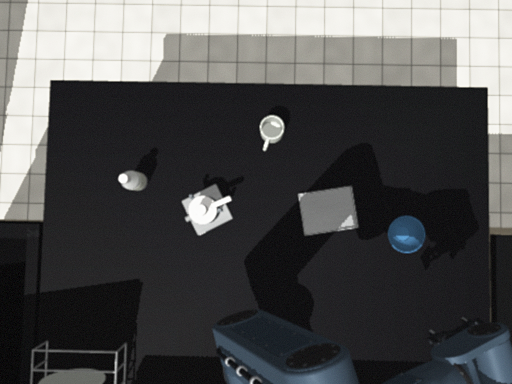

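View pics/scene1.png

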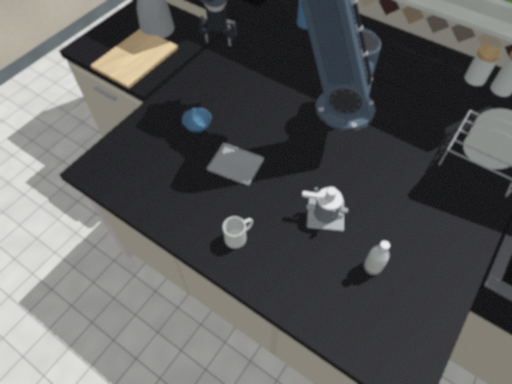

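The top view shows the housing at about (205,210), its lever pointing to (231,198), the tray at (328,210), the mug at (271,128), the bottle at (132,180) and the bowl at (407,234). The scene view shows the lever at about (312,195). Next I'll zoom in and measure using depth and edges.

```bash
cat > h.py <<'E'
import numpy as np, cv2
def cloud(d,T=None):
    T=np.linalg.inv(d["camera_from_world"]) if T is None else T
    v,u=np.mgrid[0:384,0:512]; z=d["depth"]
    p=np.stack([(u-d["cx"])/d["fx"]*z,(v-d["cy"])/d["fy"]*z,z,np.ones_like(z)],-1)
    return (p@T.T)[...,:3]
def ray(d,uv,h,T=None):
    T=np.linalg.inv(d["camera_from_world"]) if T is None else T
    uv=np.atleast_2d(uv).astype(float)
    q=np.c_[(uv[:,0]-d["cx"])/d["fx"],(uv[:,1]-d["cy"])/d["fy"],np.ones(len(uv))]@T[:3,:3].T
    return T[:3,3]+q*((h-T[2,3])/q[:,2])[:,None]
E
python3 - <<'E'
from h import *
ims=[]
for n,(x,y) in (("top",(165,165)),("scene",(285,170))):
    d=dict(np.load(n+".npz")); c=d["pixels"][y:y+80,x:x+80,::-1]
    ims.append(cv2.resize(c,(400,400),interpolation=cv2.INTER_CUBIC))
    P=cloud(d); m=(P[...,2]>.004)&(P[...,0]>.3)&(P[...,2]<.3)&(P[...,0]<.9)&(abs(P[...,1])<.6)
    k,l,s,c=cv2.connectedComponentsWithStats(m.astype(np.uint8))
    for i in range(1,k):
        if s[i,4]>30:
            q=P[l==i]; print(n,s[i],np.round(np.median(q,0),3),np.round(q.min(0),3),np.round(q.max(0),3))
            if n=="top": print(cv2.minAreaRect(q[:,:2].astype(np.float32)*1000))
    for a,b in ((.145,.17),(.105,.13)):
        q=P[m&(P[...,2]>a)&(P[...,2]<b)&(abs(P[...,1]-.2)<.12)&(abs(P[...,0]-.45)<.12)]; print(a,len(q),np.round(np.mean(q,0),3), np.round(q.min(0),3),np.round(q.max(0),3))
cv2.imwrite("pics/z.png",np.hstack(ims))
E
```

```text
top [260 116  25  35 432] [ 0.784 -0.013  0.048] [ 0.713 -0.06   0.004] [0.835 0.02  0.093]
((768.4057006835938, -13.482673645019531), (74.22300720214844, 117.86309814453125), 74.31331634521484)
top [118 171  29  20 442] [0.602 0.414 0.111] [0.574 0.395 0.004] [0.633 0.496 0.173]
((597.737548828125, 441.992431640625), (58.8200569152832, 93.33281707763672), 21.941553115844727)
top [ 182  184   50   52 1511] [0.516 0.185 0.091] [0.429 0.107 0.004] [0.6   0.277 0.16 ]
((518.1743774414062, 189.7855682373047), (132.86729431152344, 177.51097106933594), 30.147430419921875)
top [297 185  61  51 572] [ 0.52  -0.198  0.008] [ 0.437 -0.308  0.004] [ 0.607 -0.108  0.02 ]
((521.5358276367188, -205.07357788085938), (152.57681274414062, 192.5803680419922), 7.389421463012695)
top [317 204  13  11  40] [ 0.531 -0.195  0.006] [ 0.508 -0.215  0.004] [ 0.541 -0.175  0.01 ]
((532.7142944335938, -196.58338928222656), (32.90519714355469, 37.800392150878906), 45.75519943237305)
top [335 204  17  15  54] [ 0.522 -0.26   0.005] [ 0.496 -0.289  0.004] [ 0.542 -0.235  0.012]
((516.0890502929688, -261.5762329101
[... 509 characters left out ...]
6] [0.529 0.21  0.16 ]
0.105 569 [0.521 0.183 0.111] [0.473 0.107 0.105] [0.563 0.236 0.127]
scene [181 108  31  26 524] [ 0.432 -0.473  0.028] [ 0.385 -0.552  0.004] [ 0.505 -0.395  0.057]
scene [206 143  60  41 918] [ 0.52  -0.206  0.007] [ 0.422 -0.311  0.004] [ 0.605 -0.107  0.025]
scene [ 301  186   48   46 1469] [0.54  0.201 0.061] [0.407 0.085 0.004] [0.599 0.285 0.161]
scene [222 216  32  32 642] [ 0.773 -0.014  0.051] [ 0.702 -0.088  0.004] [0.82  0.023 0.097]
scene [364 238  27  36 591] [0.621 0.43  0.106] [0.489 0.393 0.004] [0.638 0.464 0.176]
0.145 80 [0.516 0.197 0.155] [0.499 0.179 0.148] [0.533 0.213 0.161]
0.105 452 [0.528 0.186 0.113] [0.471 0.109 0.105] [0.562 0.241 0.13 ]
```

View pics/z.png

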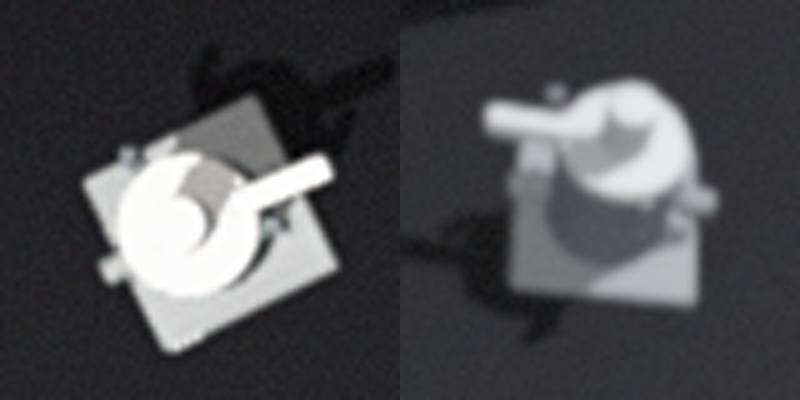

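The left crop (top view) shows the lever running from the axis at about (190,222) to (325,168). The bluish post tops are at (128,153), which is the release post, and (278,222), the lock post. So release lies near +28° in the world frame and the lever near -67°. I'll move above the housing and refine with the wrist camera.

```bash
cat >> h.py <<'E'
from scipy.spatial.transform import Rotation as R
def quat(yaw): # tool down, tool x axis at yaw, closing axis y at yaw-90
    return (R.from_euler('z',yaw)*R.from_euler('x',np.pi)).as_quat()
def snap(r,optics,name):
    T=np.eye(4); T[:3,:3]=R.from_quat(r.current_ee_rot()).as_matrix(); T[:3,3]=r.current_tool_pos()
    d=optics.get_image("wrist"); cv2.imwrite(f"pics/{name}.png",d["pixels"][:,:,::-1])
    T=T@d["mount"]; np.savez(name+".npz",T=T,**d); return d,T
E
python3 - <<'E'
from h import *
from cell import r,optics
d=dict(np.load("top.npz"))
for uv in ((190.6,195.6),(220.6,209.4)): print("post",ray(d,uv,.122))
for n in ("top","scene"):
    P=cloud(dict(np.load(n+".npz"))).reshape(-1,3)
    rr=np.hypot(P[:,0]-.515,P[:,1]-.194); a=np.arctan2(P[:,1]-.194,P[:,0]-.515)
    q=P[(P[:,2]>.1)&(P[:,2]<.135)&(rr>.052)&(rr<.1)&(abs(a+1.17)<.3)]
    print(n,len(q),q.mean(0),np.degrees(np.arctan2(q[:,1].mean()-.194,q[:,0].mean()-.515)))
r.move_to([.515,.194,.34],quat(0.0)); print(r.current_q(),r.current_t())
for y in np.arange(-3,3.1,.5):
    q=r.inverse_kinematics([.515,.194,.15],quat(y)); print(round(y,1),None if q is None else np.round(q,2))
D,T=snap(r,optics,"w1"); print(np.round(D["mount"],3).tolist())
E
```

```text
post [[0.55745438 0.22917954 0.122     ]]
post [[0.5167697  0.13510515 0.122     ]]
top 72 [0.5449556 0.127062  0.1164804] -65.89088031600784
scene 68 [0.54663481 0.12965925 0.11566798] -63.81776007599725
[ 2.74647181e-01  2.76830013e-01  1.53652244e+00 -9.19577787e-05
  1.32845422e+00  1.84610089e+00] 2.825
-3.0 [ 0.28  0.48  1.74  0.    0.92 -1.44]
-2.5 [ 0.28  0.48  1.74  0.    0.92 -1.94]
-2.0 [ 0.28  0.48  1.74  0.    0.92 -2.44]
-1.5 None
-1.0 [ 0.28  0.48  1.74 -0.    0.92  2.85]
-0.5 [ 0.28  0.48  1.74 -0.    0.92  2.35]
0.0 [ 0.28  0.48  1.74 -0.    0.92  1.85]
0.5 [ 0.28  0.48  1.74 -0.    0.92  1.35]
1.0 [ 0.28  0.48  1.74 -0.    0.92  0.85]
1.5 [ 0.28  0.48  1.74 -0.    0.92  0.35]
2.0 [ 0.28  0.48  1.74 -0.    0.92 -0.15]
2.5 [ 0.28  0.48  1.74  0.    0.92 -0.65]
3.0 [ 0.28  0.48  1.74  0.    0.92 -1.15]
[[-0.001, -0.949, -0.316, 0.08], [1.0, -0.001, -0.001, 0.001], [0.0, -0.316, 0.949, -0.122], [0.0, 0.0, 0.0, 1.0]]
```

View pics/w1.png

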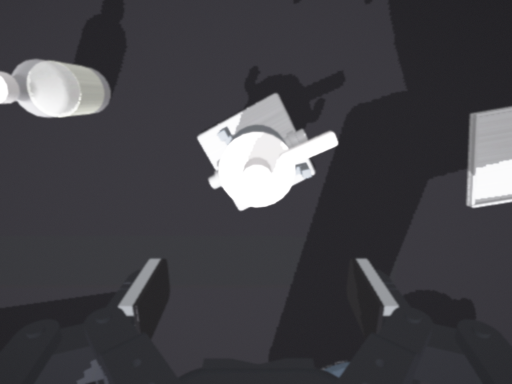

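The wrist view shows the knob at about (258,178), the flange around (257,172), the lever tip at (335,140), and the post tops at (224,136) and (307,173). Now I'll get the precise axis from these.

```bash
python3 - <<'E'
from h import *
d=dict(np.load("w1.npz")); T=d["T"]; P=cloud(d,T)
print("posts",ray(d,[(224,135),(307,173)],.122,T)[:,:2], "tip",ray(d,(336,139),.118,T))
for n,P in (("w1",P),("top",cloud(dict(np.load("top.npz")))),("scene",cloud(dict(np.load("scene.npz"))))):
  near=np.hypot(P[...,0]-.515,P[...,1]-.194)<.05
  k=P[near&(P[...,2]>.15)&(P[...,2]<.165)]; print(n,"knob",len(k),cv2.minEnclosingCircle(k[:,:2].astype(np.float32)*1000),np.median(k[:,2]),k.mean(0))
  f=P[near&(P[...,2]>.104)&(P[...,2]<.115)]; print("flange",len(f),cv2.minEnclosingCircle(f[:,:2].astype(np.float32)*1000),np.median(f[:,2]))
  rr=np.hypot(P[...,0]-.515,P[...,1]-.194); a=np.arctan2(P[...,1]-.194,P[...,0]-.515)
  q=P[(P[...,2]>.1)&(P[...,2]<.135)&(rr>.052)&(rr<.1)&(abs(a+1.17)<.3)]
  print("lever",len(q),q.mean(0))
E
```

```text
posts [[0.55554387 0.22897058]
 [0.51350898 0.13762611]] tip [[0.55059689 0.10712842 0.118     ]]
w1 knob 839 ((513.8150634765625, 194.53250122070312), 16.89000129699707) 0.1560533683026838 [0.51458877 0.19440464 0.15593002]
flange 3247 ((517.8204956054688, 192.3765106201172), 48.493648529052734) 0.11112830987387234
lever 605 [0.54461959 0.12767731 0.11796303]
top knob 90 ((515.0177001953125, 194.20726013183594), 16.475414276123047) 0.15373125489888417 [0.51512095 0.19378097 0.15388591]
flange 466 ((516.0285034179688, 191.5907745361328), 46.28590774536133) 0.10880984941275873
lever 72 [0.5449556 0.127062  0.1164804]
scene knob 72 ((514.5687866210938, 197.25851440429688), 18.1463623046875) 0.15537656764165686 [0.51521487 0.19720168 0.15524949]
flange 297 ((514.7849731445312, 192.5277099609375), 47.73585891723633) 0.11012842911527176
lever 68 [0.54663481 0.12965925 0.11566798]
```

```bash
python3 - <<'E'
from h import *
from cell import r,optics
r.set_gripper(0.68)
x,y=.5145,.1945
r.move_to([x,y,.20],quat(-.1)); r.move_linear([x,y,.152],vel=.08)
print(r.current_contact_force(),r.current_torque())
r.set_gripper(0.0,60); print("open",r.current_opening(),r.current_finger_force(),np.round(r.current_contact_force(),1))
q=np.array(r.current_q())
for i in range(1,11):
    q[5]-=np.radians(8.5); r.set_joints(q.tolist())
    print(i*8.5,np.round(r.current_contact_force(),1),np.round(r.current_torque(),2),round(r.current_opening(),3),round(r.current_t(),1))
E
```

```text
[-0.50525312  0.36430083 -0.65197207] [-0.0261075  -0.01445712 -0.01347217]
open 0.37979340195948497 59.382564425468445 [-1.4 -0.8  6.2]
8.5 [-1.2  1.5  0.2] [0.16 0.27 0.11] 0.38 5.2
17.0 [-1.1  0.1 -0.2] [0.2  0.26 0.13] 0.373 5.5
25.5 [-0.5  0.8  0.3] [0.2  0.25 0.06] 0.374 5.8
34.0 [-0.6  0.2  1. ] [0.25 0.25 0.06] 0.378 6.0
42.5 [-1.  -0.2  1.3] [0.11 0.3  0.08] 0.373 6.3
51.0 [-1.6  0.1  1.7] [0.18 0.29 0.04] 0.377 6.6
59.5 [-0.8 -0.2  2.6] [0.07 0.35 0.11] 0.376 6.8
68.0 [-0.7 -0.6  2. ] [0.05 0.38 0.08] 0.376 7.1
76.5 [-0.8 -1.3  2.7] [0.01 0.38 0.14] 0.381 7.4
85.0 [-0.7 -0.5  2. ] [-0.    0.41  0.09] 0.374 7.7
```

```bash
cat >> h.py <<'E'
def lever(d,T=None,c=(.5145,.1945),z=(.104,.135)):
    P=cloud(d,T).reshape(-1,3); x=P-[*c,0]; rr=np.hypot(x[:,0],x[:,1])
    q=x[(P[:,2]>z[0])&(P[:,2]<z[1])&(rr>.066)&(rr<.1)]
    return len(q),np.degrees(np.arctan2(*q.mean(0)[1::-1])),np.degrees(np.arctan2(q[:,1],q[:,0])).std()
E
python3 - <<'E'
from h import *
from cell import r,optics
ims=[]
for n,(x,y) in (("top",(165,165)),("scene",(285,170))):
    d=optics.get_image(n); print(n,lever(d)); ims.append(cv2.resize(d["pixels"][y:y+80,x:x+80,::-1],(400,400)))
d,T=snap(r,optics,"w2"); print(lever(d,T))
cv2.imwrite("pics/z2.png",np.hstack(ims))
E
```

```text
top (44, np.float64(17.743095653189332), np.float64(3.2787184298133405))
scene (47, np.float64(19.55666075686612), np.float64(3.220381766816909))
(1898, np.float64(19.732134156170567), np.float64(3.512541592417217))
```

View pics/z2.png

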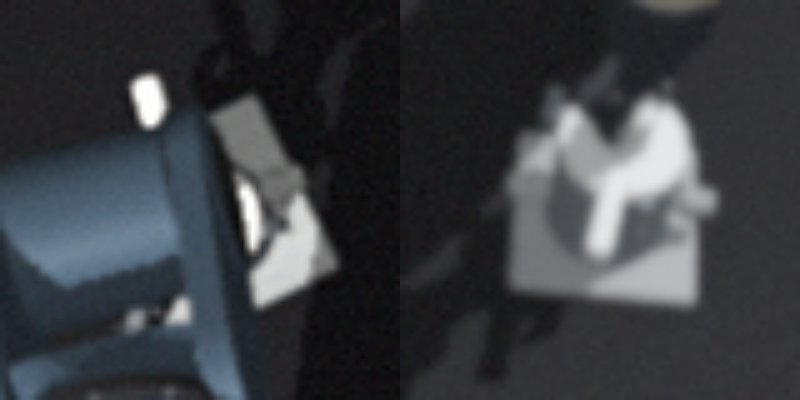

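View pics/w2.png

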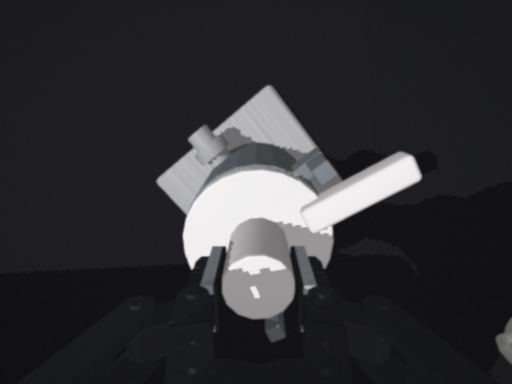

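The lever has followed the twist to about 19.5° with no slip. In the wrist view it lies just short of the release post at (318,168). I'll continue in small steps until it touches.

```bash
python3 - <<'E'
from h import *
from cell import r,optics
q=np.array(r.current_q()); s=[]
for i in range(1,11):
    q[5]-=np.radians(1.5); r.set_joints(q.tolist()); r.sleep(.15)
    t=np.mean([r.current_torque() for _ in range(5)],0); s.append(t[2])
    print(i*1.5,np.round(r.current_contact_force(),1),np.round(t,2),np.round(r.current_effort()[5],2))
    if abs(t[2]-s[0])>.5: break
for n in ("top","scene"): print(lever(optics.get_image(n)))
d,T=snap(r,optics,"w3"); print(lever(d,T),r.current_t())
E
```

```text
1.5 [-0.3  1.6  1.6] [ 0.3   0.32 -0.1 ] -0.09
3.0 [0.5 1.4 2.4] [ 0.3   0.29 -0.05] -0.02
4.5 [-0.5  1.1  1.4] [ 0.16  0.26 -0.05] 0.0
6.0 [-0.1  1.6  1.8] [0.18 0.33 0.07] 0.01
7.5 [-1.4  1.5  2.2] [0.2  0.27 0.05] 0.01
9.0 [-0.5  1.4  3. ] [ 0.24  0.25 -0.03] 0.01
10.5 [ 0.8 -1.4  2.1] [-0.21 -0.02 -0.21] -0.23
12.0 [ 3.6 -5.8  1.8] [-0.97 -0.32 -0.84] -0.79
(43, np.float64(28.475051871028967), np.float64(3.3487262610307096))
(48, np.float64(28.90273788482325), np.float64(3.208067205659965))
(1893, np.float64(30.287101875447643), np.float64(3.5193561292549274)) 11.15
```

View pics/w3.png

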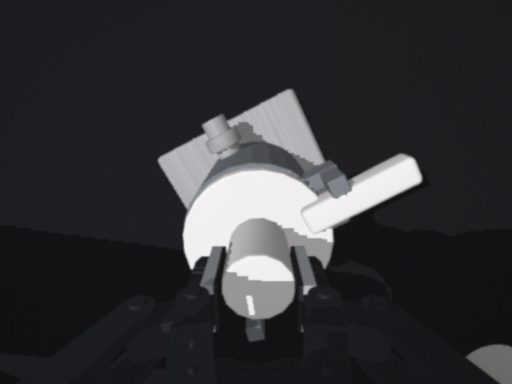

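The lever is now against the release post: torque rose to -0.8 Nm at about 29°, and the view shows contact at (338,185). I'll relieve the torque and lift.

```bash
python3 - <<'E'
from h import *
from cell import r,optics
r.set_gripper(0.0,80)
q=np.array(r.current_q()); q[5]+=np.radians(1.2); r.set_joints(q.tolist()); r.sleep(.2)
p0=np.array(r.current_tool_pos()); print(p0,r.current_torque(),r.current_contact_force())
for dz in (.005,.015,.03,.065,.12):
    r.move_linear([p0[0],p0[1],p0[2]+dz],vel=.06)
    f=np.array(r.current_contact_force()); print(dz,np.round(f,1),np.round(r.current_torque(),2))
    if f[2]<-25: break
d=optics.get_image("top"); np.savez("top4.npz",**d)
# tray by brightness on floor plane
im=cv2.cvtColor(d["pixels"],cv2.COLOR_RGB2GRAY); P=cloud(d)
m=((im>60)&(P[...,2]<.025)&(abs(P[...,0]-.52)<.13)&(abs(P[...,1]+.205)<.13)).astype(np.uint8)
k,l,s,c=cv2.connectedComponentsWithStats(m); i=1+s[1:,4].argmax()
rc=cv2.minAreaRect(np.argwhere(l==i)[:,::-1].astype(np.float32)); print(rc,ray(d,rc[0],.01),ray(d,cv2.boxPoints(rc),.012).round(3).tolist())
snap(r,optics,"w4"); d=optics.get_image("scene"); np.savez("scene4.npz",**d); cv2.imwrite("pics/s4.png",d["pixels"][:,:,::-1]); print(r.current_t())
E
```

```text
[0.5154428  0.19393038 0.15303416] [-0.06082526  0.10887861 -0.041888  ] [ 1.18561424 -1.03080635  1.73526476]
0.005 [-0.  -0.7 -4.5] [ 0.03 -0.06  0.04]
0.015 [-1.5  0.7 -2.3] [0.1  0.19 0.  ]
0.03 [-1.2  0.7 -2.7] [ 0.24  0.27 -0.08]
0.065 [-0.6 -0.  -4.6] [-0.04 -0.01  0.01]
0.12 [ 0.4 -0.1 -3.3] [-0.02  0.03  0.02]
((327.6878662109375, 210.52297973632812), (43.77349853515625, 56.09454345703125), 81.02737426757812) [[ 0.51962069 -0.21007428  0.01      ]] [[0.575, -0.106, 0.012], [0.608, -0.29, 0.012], [0.465, -0.313, 0.012], [0.432, -0.13, 0.012]]
14.7333
```

View pics/s4.png

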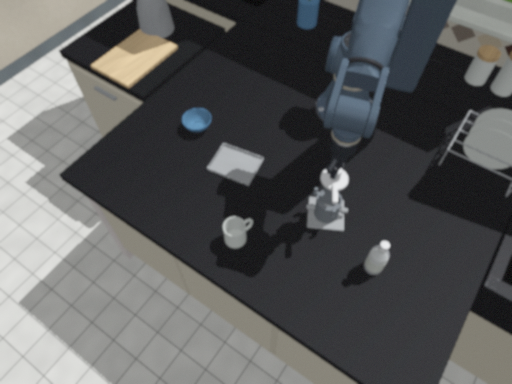

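The cartridge is clear and hanging from the gripper above the housing at about (335,180). The tray centre is at (0.520, -0.210). I'll carry it across and set it down.

```bash
python3 - <<'E'
from h import *
from cell import r,optics
rot=r.current_ee_rot(); x,y=.520,-.210
r.move_to([x,y,.25],rot); r.move_linear([x,y,.130],vel=.1); r.sleep(.2)
d=optics.get_image("scene"); cv2.imwrite("pics/s5.png",cv2.resize(d["pixels"][100:220,160:320,::-1],(640,480)))
snap(r,optics,"w5")
f0=np.mean([r.current_contact_force() for _ in range(5)],0)[2]; print("hang",f0)
z=.130
while z>.108:
    z-=.001; r.move_linear([x,y,z],vel=.015); r.sleep(.03)
    f=np.mean([r.current_contact_force() for _ in range(4)],0)
    if f[2]-f0>4.0: break
print(z,f,r.current_torque(),r.current_tool_pos(),r.current_t())
E
```

```text
hang -3.8903162706049685
0.11599999999999999 [-1.28361898  0.80298321  7.11534046] [ 0.17026583  0.56093265 -0.01150254] [ 0.52036265 -0.21022097  0.1169354 ] 21.85
```

View pics/s5.png

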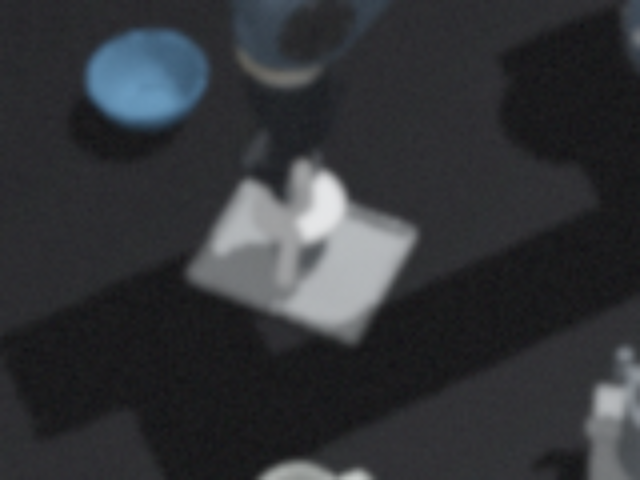

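Contact came at exactly the expected height (TCP at 0.117), with the cartridge over the tray floor. Releasing and retreating.

```bash
python3 - <<'E'
from h import *
from cell import r,optics
r.set_gripper(0.0,20); r.set_gripper(0.46); r.set_gripper(0.75); r.sleep(.2)
p=r.current_tool_pos(); r.move_linear([p[0],p[1],p[2]+.15],vel=.08); 
d,T=snap(r,optics,"w6")
r.set_joints([-0.0,-.2,1.652,0,1.5,1.0]) if False else r.move_to([.40,.0,.33],r.current_ee_rot())
r.sleep(.3); ims=[]
d=optics.get_image("scene"); P=cloud(d); t=optics.get_image("top"); Q=cloud(t)
for P in (P,Q):
    k=P[(np.hypot(P[...,0]-.52,P[...,1]+.21)<.05)&(P[...,2]>.108)&(P[...,2]<.13)]; print("knob",len(k),k.mean(0),k[:,2].std())
ims=[cv2.resize(c[:,:,::-1],(400,400)) for c in (d["pixels"][110:210,190:290],t["pixels"][160:260,280:380])]
cv2.imwrite("pics/z6.png",np.hstack(ims)); print(r.current_t())
E
```

```text
knob 65 [ 0.52173192 -0.20591566  0.11761541] 0.0033345517946970138
knob 97 [ 0.52146959 -0.21014448  0.11659901] 0.0032442751878925457
26.3333
```

View pics/z6.png

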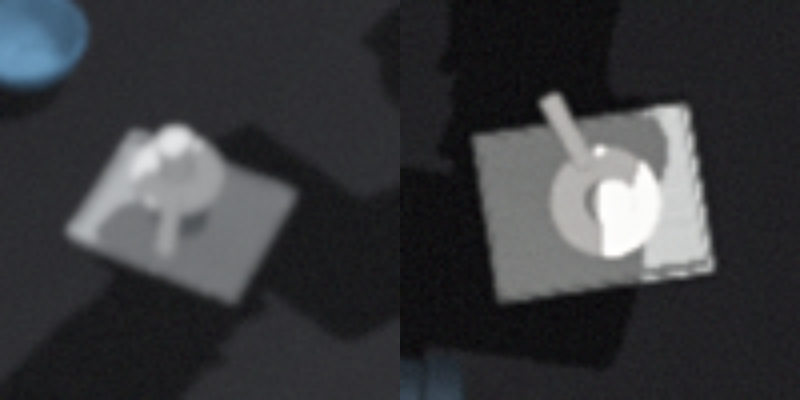

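Both crops show the cartridge standing upright in the middle of the tray, released. The knob top is about 0.117–0.119 m up, as expected, and the tray hasn't moved.

```bash
python3 -c "
from cell import r
print(r.hand_in())"
```

```text
the job is handed in; nothing more can be done
None
```

I turned the lever anticlockwise onto the stop post, lifted the cartridge out, set it upright in the middle of the tray, let go, and handed the job in about 26 s into the 64 s limit.

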